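# Seat the brass hub in the V-locator

### The job

Slide the brass hub across the bench into the V-locator and press it home, until it sits upright and centred in the V; then let go and leave it there. Keep the hub down on the bench all the way, and leave the steel hub where it stands.

Things in the scene. Friction and masses are not known exactly. Their poses are not given: they have to be found in the camera images.
- brass_hub: Loose turned hub of yellow brass, 0.4 to 0.65 kg, standing upright on the bench: round flange 50 mm in diameter from 0 to 40 mm high, above it a round neck 24 mm in diameter from 40 to 65 mm high. Origin at the centre of its underside, z up along its axis.
- steel_hub: A hub of the same shape and size in bright grey steel, standing loose on the bench near the brass one. Not wanted: leave it. Origin at the centre of its underside.
- vee: The V-locator, blue, fixed to the bench: two upright walls, each 75 mm long, 16 mm thick, 40 mm high, smooth and slippery, meet at 90 degrees. Origin: the seat, the point on the bench inside the V where the axis of a 50 mm hub ends when it touches both walls. The V opens towards its +y axis (within 20 degrees of world +y): mouth 106 mm wide, 18 mm from the seat; apex 35 mm to -y.
- gauge (a point): Top of the round post (135 mm above the bench) behind the V, which carries a dial gauge 52 mm across; 69 mm to the -y side of the seat. Nothing to operate, only to keep clear of.

How it is judged:
By the outcome, as a careful person would: the job done as asked, in the order asked, and still so for the second after the job is handed in, with the robot touching nothing.
It also fails if it takes over 48 s, if anything falls off the work surface, if the arm or the gripper's body presses on something with over 40 N, if the wrist force passes 120 N, or if a joint passes its speed limit or range.

### The arm

A 6-joint arm with a two-finger parallel gripper is mounted at the origin on the work surface. World frame = base frame: x ahead of the robot, y to its left, z up, the work surface at z = 0. Lengths are in m, angles in rad, forces in N, time in s.
With the tool pointing down it reaches from about 0.35 to 0.95 m from the base axis. Payload 17.4 kg.
Tool frame: the origin (TCP) lies midway between the tips of the shut fingers; the grasp point (between the pads) lies robot.pinch_z behind it (robot.pinch_z is the distance from the TCP to the grasp point, in m); z points along the fingers, y is the line along which they close (so a half turn about z gives the same grasp; the last joint's range is limited). The gripper opens to 93 mm and grips with 3 to 60 N. Pads are 15 mm wide; open, the fingers measure 128 mm over their backs; the gripper's body (75 mm by 188 mm) begins 65 mm behind the grasp point.
Start: joints at [1.151, 0.116, 1.442, -0, 1.584, -0.038], TCP at [0.252, 0.626, 0.219] pointing down, gripper open.
Joint ranges: [-2.83, 2.83], [-0.83, 2.19], [0.07, 2.5], [-1.14, 4.28], [0.01, 3], [-2.97, 2.97]. Speed limits (rad/s): [1.89, 1.89, 2.22, 3.14, 3.14, 3.14].

### API

Orientations are given as a rotation vector (axis times angle).
In Python, from station import robot gives the robot as it stands.
- The arm moves only by the shell command python3 jog.py 'ROWS' [OPENING] [FORCE]. ROWS is a JSON list of rows, 1 to 20 of them, each of 6 numbers: dx, dy, dz in m, then a rotation vector rx, ry, rz in rad; each row is the pose to reach, as a shift and turn from the pose commanded when the command began, along the tool's axes at that moment; what a row does not reach only later rows make up. A row lasts 1/12 s, in which the tool goes at most 0.0417 m and 0.125 rad, less where a joint would pass 70% of its speed; a pose out of reach is approached as far as the arm can. OPENING is the finger opening in m, set as the command begins (- or left out keeps the last). The fingers move at their own pace and stop on an object; FORCE is the grip in N (left out, the last holds). Time passes only in rows, so rows that do not move let the fingers close. It prints the time, the measured TCP pose, the force, the opening and the grip force at its end.
- robot.sense(): the state, without advancing time (a new reading comes with each control period).
- robot.grab_frame(name): name is "scene" or "top" or "wrist"; returns a dict with "image" (384x512x3 uint8, red, green, blue), "fx", "fy", "cx", "cy" (pixels), "xyz" and "orientation" of the camera in the world. Camera axes: x right, y up, looking along -z (the intrinsics and any distortion apply to the point x, -y, -z); pixel columns grow to the right and rows downward; lengths in m; the calibration is good to about 2 mm. A picture is of the moment at which its call begins. There is no depth.
- robot.hand_in(): hands the job in; it is judged then, once.
The state is a dict: "t": time; "joint_pos": joint angles; "qvel": joint speeds; "tau": joint torques, N m; "ee_pos": TCP position; "tcp_rot": TCP orientation; "force": force on the tool from outside, world axes, zero at the start; "ft_torque": the same for the moment, N m; "opening": finger opening in m; "gripper_force": force on a finger pad.
Only numpy, scipy, OpenCV 4.12 (cv2) and the standard library are available. Lean on these libraries where they do the work, as an engineer would, in place of code of your own. Each camera call takes 0.05 s, during which the arm holds its last target. There are 200 camera calls.

## Working session

There is one attempt and no reset: what is moved stays moved. The work goes in short steps, Python scripts to look and compute and a shell command to move; the robot and the scene stay as the last step left them, time stands still between calls to the robot, and variables do not carry over. Pictures are saved under pics/ and viewed, at most 10 in all, crops included, and the job is handed in when it is done.

```bash
mkdir -p pics; ls; cat > h.py <<'E'
import numpy as np,cv2
from scipy.spatial.transform import Rotation as R
def rot(o):
    o=np.array(o,float)
    return o if o.shape==(3,3) else (R.from_rotvec(o).as_matrix() if o.size==3 else R.from_quat(o).as_matrix())
def px2w(f,u,v,z):
    d=rot(f["orientation"])@np.array([(u-f["cx"])/f["fx"],-(v-f["cy"])/f["fy"],-1])
    c=np.array(f["xyz"]); return c+d*(z-c[2])/d[2]
def w2px(f,p):
    q=rot(f["orientation"]).T@(np.array(p)-np.array(f["xyz"]))
    return f["cx"]+f["fx"]*q[0]/-q[2], f["cy"]-f["fy"]*q[1]/-q[2]
E
python3 - <<'E'
from station import robot
import cv2,pickle
for n in("top","scene"):
    f=robot.grab_frame(n); pickle.dump(f,open(n+".pkl","wb"))
    print({k:v for k,v in f.items() if k!="image"})
    cv2.imwrite(f"pics/{n}0.png",cv2.resize(f["image"][:,:,::-1],(768,576),interpolation=cv2.INTER_CUBIC))
print(robot.sense(),robot.pinch_z)
E
```

```text
jog.py
pics
station.py
{'fx': 464.35707413545646, 'fy': 464.35707413545646, 'cx': 247.93777751262886, 'cy': 182.05860577788226, 'xyz': array([ 0.39687515, -0.02585845,  0.90882622]), 'orientation': array([ 0.16159923, -0.1511041 , -1.45628344])}
{'fx': 408.6490528391344, 'fy': 408.6490528391344, 'cx': 250.87852549706645, 'cy': 188.7871964124569, 'xyz': array([1.14770469, 0.36840651, 0.57173376]), 'orientation': array([0.57705803, 1.03478299, 1.97511081])}
{'t': 0.1, 'joint_pos': array([ 1.15122132e+00,  1.16457633e-01,  1.44219614e+00, -2.72128205e-05,
        1.58399536e+00, -3.77700594e-02]), 'qvel': array([-0.00088713,  0.00034759, -0.0019808 , -0.00016749, -0.00067547,
        0.00043291]), 'tau': array([-2.39970232e-04, -7.22888374e+01, -6.23869586e+01,  7.80894840e-02,
        2.25714874e-02, -8.57311534e-05]), 'ee_pos': array([0.25142593, 0.62623189, 0.21796722]), 'tcp_rot': array([-5.96061695e-01, -3.08431095e+00,  1.62589367e-03]), 'force': array([ 0.8696112 , -0.47057904, -0.73434184]), 'ft_torque': array([ 0.0150611 , -0.00071048,  0.00811267]), 'gripper_force': 0.0, 'opening': 0.09306097459201679} 0.0188
```

View pics/top0.png

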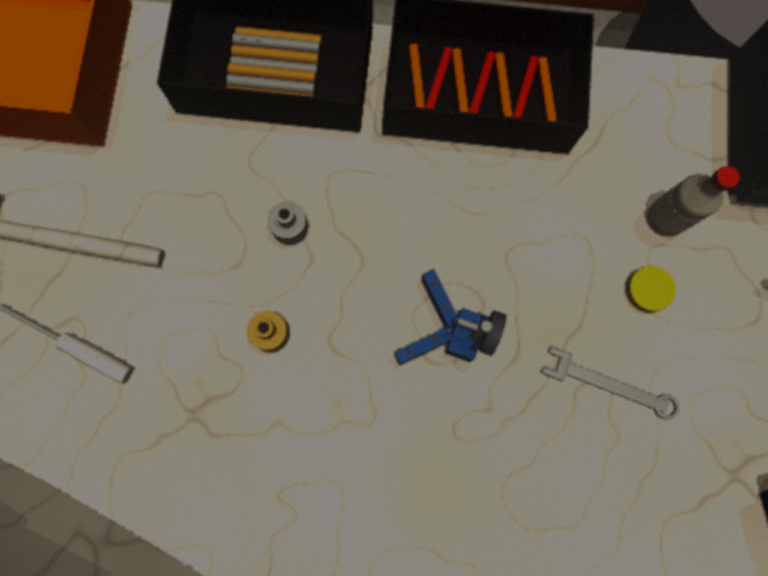

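View pics/scene0.png

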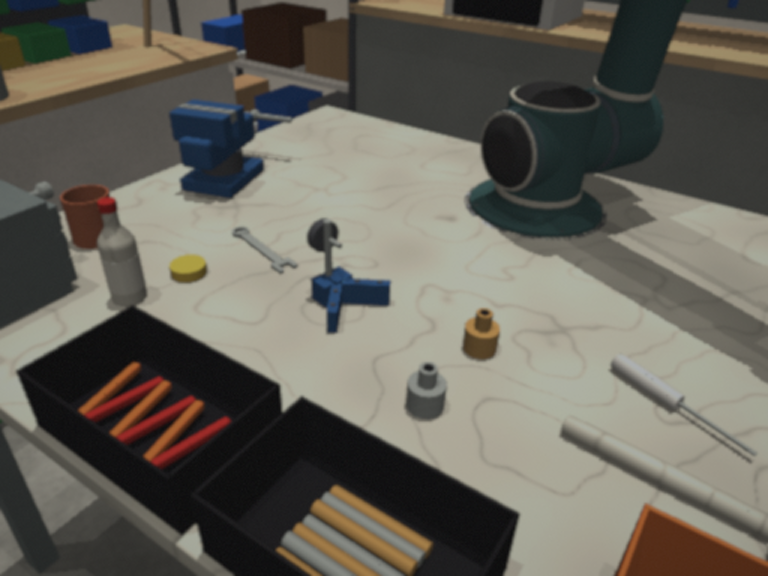

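The top view shows the brass hub at about (267,331), the steel hub at (287,222), and the V opening to the left with its apex near (455,328). The gauge is behind it at (490,330). I'll enlarge both views for exact pixels.

```bash
python3 - <<'E'
import pickle,cv2
f=pickle.load(open("top.pkl","rb"))["image"][:,:,::-1]
# crop cols 155-355, rows 125-255 x4
cv2.imwrite("pics/c1.png",cv2.resize(f[125:255,155:355],None,fx=4,fy=4,interpolation=cv2.INTER_CUBIC)*1)
E
```

```text
(no output)
```

View pics/c1.png

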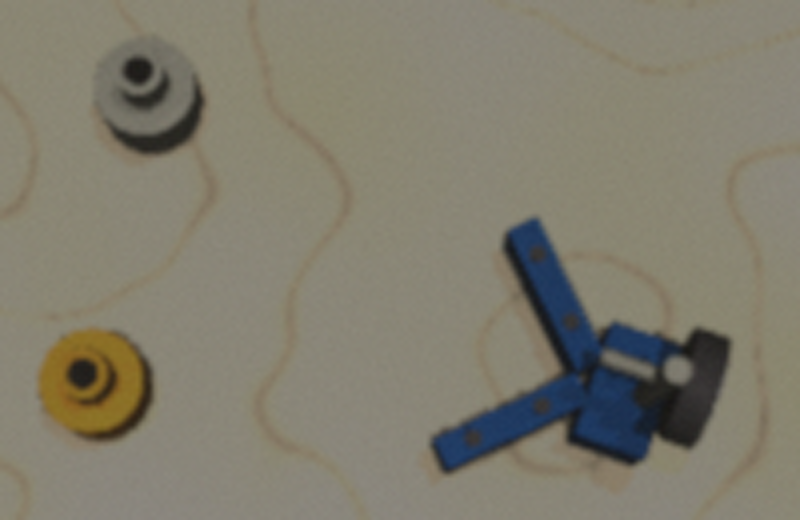

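```bash
cat >> h.py <<'E'
def crop(u,v): return 155+(u+.5)/4-.5,125+(v+.5)/4-.5
E
python3 - <<'E'
from h import *; import pickle
f=pickle.load(open("top.pkl","rb")); g=pickle.load(open("scene.pkl","rb"))
P=lambda u,v,z:px2w(f,*crop(u,v),z)
np.set_printoptions(precision=4,suppress=True)
b=P(91.5,382,.04); print("brass",b,P(82,375,.065),"steel",P(147,89,.04))
t1=P(505,236,.04);t2=P(432,438,.04);a=P(577,373,.04)
print(t1,t2,a,np.linalg.norm(t1-t2),np.linalg.norm(t1-a),np.linalg.norm(t2-a))
m=(t1+t2)/2; d=(m-a)[:2]; n=t1-t2; yaw=np.arctan2(d[1],d[0])-np.pi/2; yaw2=np.arctan2(n[1],n[0])
h=[P(*q,.04) for q in((537,253),(571,321),(473,438),(541,405))]
e1=h[0]-h[1];e2=h[2]-h[3]
y1=np.arctan2(e1[1],e1[0]);y2=np.arctan2(e2[1],e2[0]);print("yaws",yaw,yaw2,(y1+y2)/2-np.pi/2,y1,y2)
y=yaw
ax=np.array([-np.sin(y),np.cos(y)]);print("seat",a[:2]+.03536*ax, m[:2]-.0177*ax)
for p in (b*[1,1,0]+[0,0,.065],): print(np.array(w2px(g,p))*1.5)
print(np.array(w2px(g,np.r_[a[:2],.04]))*1.5)
print(rot([-5.96061695e-01, -3.08431095e+00,  1.62589367e-03]))
E
```

```text
brass [0.4872 0.1133 0.04  ] [0.4874 0.1141 0.065 ] steel [0.6315 0.1064 0.04  ]
[ 0.5781 -0.073   0.04  ] [ 0.4786 -0.0482  0.04  ] [ 0.5163 -0.1129  0.04  ] 0.10254485883907276 0.07348490124090716 0.07489626706268904
yaws -0.22530676673225525 -0.24434889366992374 -0.23088493263854803 0.5511550505483912 2.1286677377643057
seat [ 0.5242 -0.0784] [ 0.5244 -0.0779]
[483.2644 310.6919]
[341.4592 281.3793]
[[-0.928   0.3726 -0.0004]
 [ 0.3726  0.928  -0.001 ]
 [ 0.     -0.0011 -1.    ]]
```

```bash
cat >> h.py <<'E'
YAW=-.233; VY=np.array([-np.sin(YAW),np.cos(YAW),0]); VX=np.array([np.cos(YAW),np.sin(YAW),0])
SEAT=np.array([.5243,-.0780,0])
def Rt(th):
    z=-np.cos(th)*np.array([0,0,1])-np.sin(th)*VY; return np.c_[np.cross(VX,z),VX,z]
def delta(s,p,Rg):
    R0=rot(s["tcp_rot"]); print(np.round(R0.T@(np.array(p)-s["ee_pos"]),4),np.round(R.from_matrix(R0.T@Rg).as_rotvec(),4))
E
python3 - <<'E'
from h import *; from station import robot; import pickle
f=pickle.load(open("top.pkl","rb"))
for n,(u,v) in dict(stem=(602,353),post=(678,370),dialL=(665,440),dialU=(700,330)).items():
    p=px2w(f,*crop(u,v),.135)-SEAT; print(n,p@VX,p@VY)
B=np.array([.4873,.1137,0])
delta(robot.sense(),B-.003*VY+[0,0,.13],Rt(.3))
E
```

```text
stem -0.0030658473760822274 -0.03678584496674413
post 0.0008109923584071109 -0.06904143188050824
dialL -0.0289016239167875 -0.07284336159777881
dialU 0.02005488379660647 -0.07262454106717557
[-0.4103 -0.3906  0.0884] [ 0.2123 -0.2468  1.4106]
```

```bash
r='[-0.4103,-0.3906,0.0884,0.2123,-0.2468,1.4106]'; python3 jog.py '[[-0.4103,-0.3906,0.0884,0.2123,-0.2468,1.4106],[-0.4103,-0.3906,0.0884,0.2123,-0.2468,1.4106],[-0.4103,-0.3906,0.0884,0.2123,-0.2468,1.4106],[-0.4103,-0.3906,0.0884,0.2123,-0.2468,1.4106],[-0.4103,-0.3906,0.0884,0.2123,-0.2468,1.4106],[-0.4103,-0.3906,0.0884,0.2123,-0.2468,1.4106],[-0.4103,-0.3906,0.0884,0.2123,-0.2468,1.4106],[-0.4103,-0.3906,0.0884,0.2123,-0.2468,1.4106],[-0.4103,-0.3906,0.0884,0.2123,-0.2468,1.4106],[-0.4103,-0.3906,0.0884,0.2123,-0.2468,1.4106],[-0.4103,-0.3906,0.0884,0.2123,-0.2468,1.4106],[-0.4103,-0.3906,0.0884,0.2123,-0.2468,1.4106],[-0.4103,-0.3906,0.0884,0.2123,-0.2468,1.4106],[-0.4103,-0.3906,0.0884,0.2123,-0.2468,1.4106],[-0.4103,-0.3906,0.0884,0.2123,-0.2468,1.4106],[-0.4103,-0.3906,0.0884,0.2123,-0.2468,1.4106],[-0.4103,-0.3906,0.0884,0.2123,-0.2468,1.4106],[-0.4103,-0.3906,0.0884,0.2123,-0.2468,1.4106],[-0.4103,-0.3906,0.0884,0.2123,-0.2468,1.4106],[-0.4103,-0.3906,0.0884,0.2123,-0.2468,1.4106]]' 0.055
python3 - <<'E'
from h import *; from station import robot
B=np.array([.4873,.1137,0])
s=robot.sense();delta(s,B-.003*VY+[0,0,.13],Rt(.3)); delta(s,B-.003*VY+[0,0,.046],Rt(.3))
f=robot.grab_frame("wrist");cv2.imwrite("pics/w1.png",f["image"][:,:,::-1])
print(s["joint_pos"])
for z in(.04,.065):print(w2px(f,B+[0,0,z]))
E
```

```text
t: 1.77
ee_pos: [0.4865, 0.1119, 0.1304]
tcp_rot: [2.302, 1.822, -0.346]
force: [0.1, 0.0, -0.4]
opening: 0.055
gripper_force: 0.0
[-0.0009  0.0003  0.0007] [ 0.0007 -0.0012  0.0014]
[0.0238 0.0003 0.081 ] [ 0.0007 -0.0012  0.0014]
[ 0.3265409  -0.1243792   1.84722404 -0.25256216  1.5798954   0.57626508]
(np.float64(255.71815707571017), np.float64(164.50173105889814))
(np.float64(255.65137712653302), np.float64(178.6569806983352))
```

View pics/w1.png

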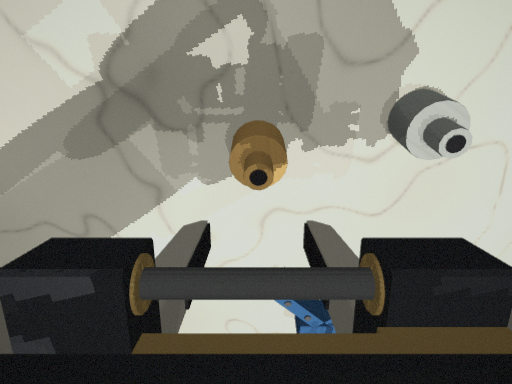

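The brass neck top is at (259,177), where I predicted (256,179), and it sits centred between the fingers. Next I descend vertically and grip.

```bash
python3 jog.py '[[0.008,0.0005,0.027,0,0,0],[0.016,0.001,0.054,0,0,0],[0.021,0.001,0.070,0,0,0],[0.0238,0.001,0.081,0,0,0],[0.0238,0.001,0.081,0,0,0],[0.0238,0.001,0.081,0,0,0]]'
python3 jog.py '[[0,0,0,0,0,0],[0,0,0,0,0,0],[0,0,0,0,0,0],[0,0,0,0,0,0],[0,0,0,0,0,0],[0,0,0,0,0,0]]' 0.015 12
python3 - <<'E'
from h import *; from station import robot
s=robot.sense();f=robot.grab_frame("top");cv2.imwrite("pics/t2.png",cv2.resize(f["image"][125:255,155:355,::-1],None,fx=4,fy=4))
print(s["joint_pos"],s["force"],s["ee_pos"])
z=s["ee_pos"][2]
for d in(.09,.0):
  delta(s,SEAT+d*VY-.003*VY+[0,0,z],Rt(.3))
E
```

```text
t: 2.32
ee_pos: [0.4875, 0.1099, 0.0462]
tcp_rot: [2.303, 1.821, -0.347]
force: [-0.3, -0.2, 0.4]
opening: 0.0549
gripper_force: 0.0
t: 2.82
ee_pos: [0.4875, 0.1098, 0.0461]
tcp_rot: [2.303, 1.821, -0.346]
force: [-1.8, 0.7, 2.7]
opening: 0.0239
gripper_force: 12.0
[ 0.32210733 -0.05290322  1.92457946 -0.25544642  1.43503565  0.61097917] [-1.80041793  0.66838522  2.71899922] [0.48750451 0.10977747 0.04612087]
[-0.0833  0.0792  0.0257] [ 0.0004 -0.0012 -0.0001]
[-0.1693  0.0792  0.0522] [ 0.0004 -0.0012 -0.0001]
```

View pics/t2.png

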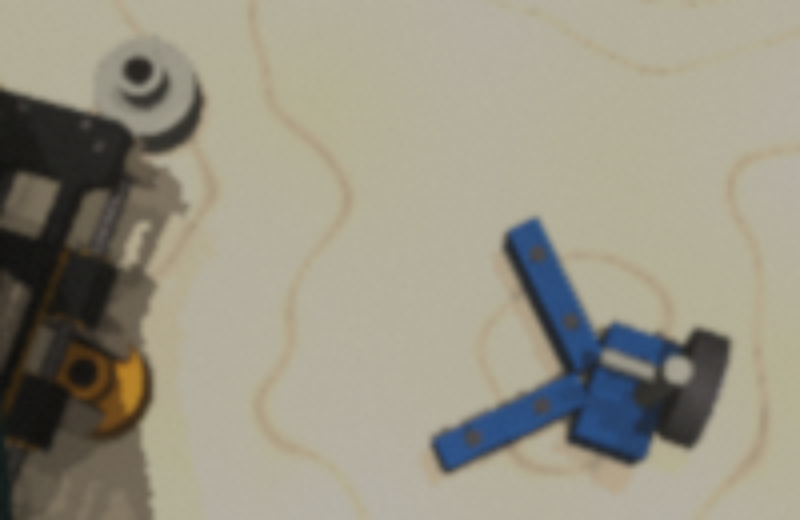

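Grip is good: the opening is 23.9 mm on the neck and the steel hub is untouched at (146,90). Now I slide it to the on-axis point in front of the mouth.

```bash
python3 jog.py '[[-0.010,0.010,0.0031,0,0,0],[-0.021,0.020,0.0064,0,0,0],[-0.031,0.030,0.0096,0,0,0],[-0.042,0.040,0.0129,0,0,0],[-0.052,0.050,0.016,0,0,0],[-0.063,0.060,0.0194,0,0,0],[-0.073,0.070,0.0225,0,0,0],[-0.0833,0.0792,0.0257,0,0,0],[-0.0833,0.0792,0.0257,0,0,0],[-0.0833,0.0792,0.0257,0,0,0]]'
python3 - <<'E'
from h import *; from station import robot
s=robot.sense();f=robot.grab_frame("top");cv2.imwrite("pics/t3.png",cv2.resize(f["image"][125:255,155:355,::-1],None,fx=4,fy=4))
g=robot.grab_frame("scene");cv2.imwrite("pics/s3.png",cv2.resize(g["image"][120:300,150:370,::-1],None,fx=3.2,fy=3.2,interpolation=cv2.INTER_CUBIC))
for d in(.01,.0):
  delta(s,SEAT+d*VY-.003*VY+[0,0,.0461],Rt(.3))
E
```

```text
t: 3.7
ee_pos: [0.5448, 0.0057, 0.0459]
tcp_rot: [2.304, 1.819, -0.347]
force: [0.6, -1.1, 2.6]
opening: 0.0237
gripper_force: 12.0
[-0.0757 -0.0005  0.0232] [ 0.0004 -0.0005 -0.0013]
[-0.0853 -0.0005  0.0262] [ 0.0004 -0.0005 -0.0013]
```

View pics/s3.png

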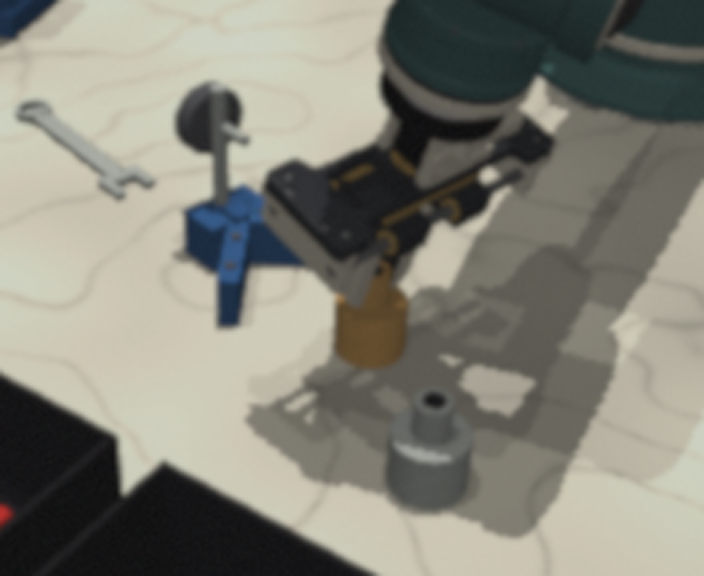

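The brass hub at (370,325) is upright in the fingers and on the bench, and the steel hub is standing. Next I slide into the V, stopping 10 mm short of the seat.

```bash
python3 jog.py '[[-0.011,0,0.0034,0,0,0],[-0.022,0,0.0067,0,0,0],[-0.033,0,0.0101,0,0,0],[-0.044,0,0.0135,0,0,0],[-0.055,0,0.0169,0,0,0],[-0.065,-0.0003,0.0199,0,0,0],[-0.0757,-0.0005,0.0232,0,0,0],[-0.0757,-0.0005,0.0232,0,0,0],[-0.0757,-0.0005,0.0232,0,0,0]]'
python3 jog.py '[[-0.002,0,0.0006,0,0,0],[-0.004,0,0.0012,0,0,0],[-0.006,0,0.0018,0,0,0],[-0.007,0,0.0021,0,0,0],[-0.007,0,0.0021,0,0,0]]'
```

```text
t: 4.55
ee_pos: [0.5252, -0.0713, 0.0459]
tcp_rot: [2.304, 1.819, -0.348]
force: [-1.4, -2.5, 3.8]
opening: 0.0235
gripper_force: 12.0
t: 4.97
ee_pos: [0.5239, -0.0773, 0.0458]
tcp_rot: [2.303, 1.821, -0.347]
force: [1.2, 0.5, -0.4]
opening: 0.0237
gripper_force: 12.0
```

```bash
python3 jog.py '[[-0.001,0,0.0003,0,0,0],[-0.002,0,0.0006,0,0,0],[-0.002,0,0.0006,0,0,0]]'
python3 jog.py '[[-0.0005,0,0.00015,0,0,0],[-0.001,0,0.0003,0,0,0],[-0.001,0,0.0003,0,0,0]]'
```

```text
t: 5.22
ee_pos: [0.5233, -0.0795, 0.0458]
tcp_rot: [2.303, 1.821, -0.347]
force: [0.1, 1.2, -2.2]
opening: 0.0235
gripper_force: 12.0
t: 5.47
ee_pos: [0.523, -0.0806, 0.0458]
tcp_rot: [2.304, 1.821, -0.347]
force: [0.4, -0.6, -3.4]
opening: 0.0236
gripper_force: 12.0
```

```bash
python3 jog.py '[[-0.0005,0,0.00015,0,0,0],[-0.001,0,0.0003,0,0,0],[-0.001,0,0.0003,0,0,0]]'
python3 jog.py '[[-0.0005,0,0.00015,0,0,0],[-0.001,0,0.0003,0,0,0],[-0.001,0,0.0003,0,0,0]]'; python3 - <<'E'
from h import *; from station import robot
f=robot.grab_frame("top");cv2.imwrite("pics/t4.png",cv2.resize(f["image"][150:250,240:365,::-1],None,fx=6,fy=6,interpolation=cv2.INTER_CUBIC))
E
```

```text
t: 5.72
ee_pos: [0.5231, -0.0813, 0.046]
tcp_rot: [2.303, 1.821, -0.346]
force: [2.5, 1.9, -4.0]
opening: 0.0235
gripper_force: 12.0
t: 5.97
ee_pos: [0.5232, -0.0823, 0.0462]
tcp_rot: [2.303, 1.821, -0.345]
force: [4.8, 3.6, -4.0]
opening: 0.0237
gripper_force: 12.0
```

View pics/t4.png

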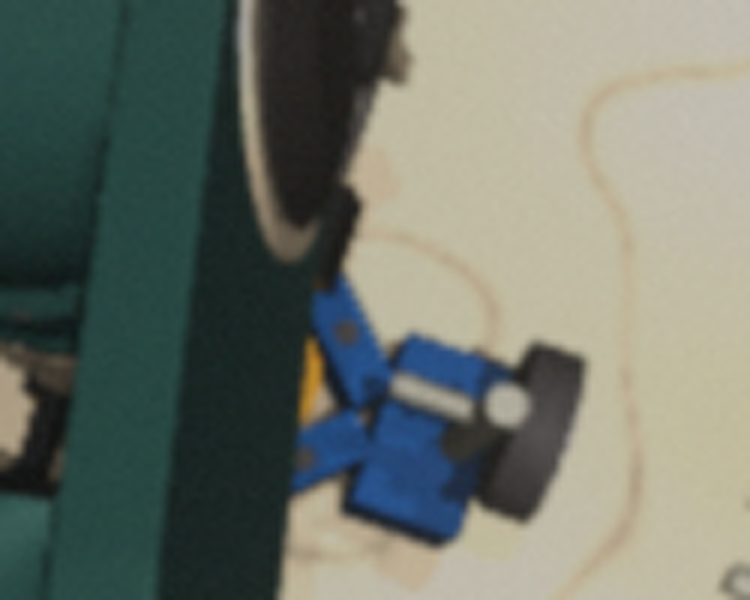

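The gripper hides the hub; only a brass sliver at (310,375) shows between the walls. The force of about (+4.4,+4) N matches contact with the -x wall only, so I shift +VX until both walls bear.

```bash
python3 jog.py '[[0,0.0005,0,0,0,0],[0,0.001,0,0,0,0],[0,0.001,0,0,0,0]]'
python3 jog.py '[[-0.0005,0.0005,0.00015,0,0,0],[-0.001,0.0005,0.0003,0,0,0],[-0.001,0.0005,0.0003,0,0,0]]'
```

```text
t: 6.27
ee_pos: [0.5237, -0.0828, 0.0461]
tcp_rot: [2.303, 1.821, -0.347]
force: [1.8, 2.2, -2.5]
opening: 0.0237
gripper_force: 12.0
t: 6.52
ee_pos: [0.5242, -0.0838, 0.0462]
tcp_rot: [2.303, 1.821, -0.346]
force: [2.4, 3.5, -3.2]
opening: 0.0237
gripper_force: 12.0
```

```bash
python3 jog.py '[[-0.0005,0.0005,0.00015,0,0,0],[-0.001,0.0007,0.0003,0,0,0],[-0.001,0.0007,0.0003,0,0,0]]'
python3 jog.py '[[-0.0005,0.0003,0.00015,0,0,0],[-0.001,0.0003,0.0003,0,0,0],[-0.001,0.0003,0.0003,0,0,0]]'
python3 jog.py '[[-0.0005,0,0.00015,0,0,0],[-0.001,0,0.0003,0,0,0],[-0.001,0,0.0003,0,0,0]]'
```

```text
t: 6.77
ee_pos: [0.5245, -0.0846, 0.0462]
tcp_rot: [2.304, 1.821, -0.346]
force: [0.5, 7.8, 0.3]
opening: 0.0236
gripper_force: 12.0
t: 7.02
ee_pos: [0.5243, -0.0856, 0.0463]
tcp_rot: [2.304, 1.821, -0.346]
force: [-1.5, 10.1, 2.6]
opening: 0.0237
gripper_force: 12.0
t: 7.27
ee_pos: [0.5241, -0.0866, 0.0463]
tcp_rot: [2.304, 1.821, -0.346]
force: [-1.6, 9.7, 3.3]
opening: 0.0239
gripper_force: 12.0
```

Force is now about 10 N, straight out along the V axis, so both walls bear and the pads have started to slip. I'll ease off, release, retreat and look.

```bash
python3 jog.py '[[0.001,0,-0.0003,0,0,0],[0.002,0,-0.0006,0,0,0],[0.002,0,-0.0006,0,0,0]]'
python3 jog.py '[[0,0,0,0,0,0],[0,0,0,0,0,0],[0,0,0,0,0,0],[0,0,0,0,0,0]]' 0.045
python3 jog.py '[[0,0,-0.01,0,0,0],[0,0,-0.03,0,0,0],[0,0,-0.06,0,0,0],[0.03,0,-0.09,0,0,0],[0.07,0,-0.11,0,0,0],[0.11,0,-0.11,0,0,0],[0.15,0,-0.11,0,0,0],[0.19,0,-0.11,0,0,0],[0.22,0,-0.11,0,0,0],[0.22,0,-0.11,0,0,0],[0.22,0,-0.11,0,0,0]]'
python3 - <<'E'
from h import *; from station import robot
import pickle
f=robot.grab_frame("top");pickle.dump(f,open("t5.pkl","wb"))
a=cv2.resize(f["image"][155:245,250:350,::-1],None,fx=4,fy=4,interpolation=cv2.INTER_CUBIC)
g=robot.grab_frame("scene");b=cv2.resize(g["image"][135:225,190:290,::-1],None,fx=4,fy=4,interpolation=cv2.INTER_CUBIC)
cv2.imwrite("pics/t5.png",np.hstack([a,b])); print(robot.sense()["ee_pos"])
P=lambda z:((np.array(w2px(f,SEAT+[0,0,z]))-[250,155]+.5)*4-.5)
print(P(.04),P(.065))
E
```

```text
t: 7.52
ee_pos: [0.5245, -0.0853, 0.0461]
tcp_rot: [2.303, 1.82, -0.348]
force: [-2.4, 0.5, 1.0]
opening: 0.0237
gripper_force: 12.0
t: 7.85
ee_pos: [0.5248, -0.0852, 0.0461]
tcp_rot: [2.303, 1.821, -0.347]
force: [-0.4, -0.4, -0.2]
opening: 0.0432
gripper_force: 0.0
t: 8.77
ee_pos: [0.5806, 0.1523, 0.0862]
tcp_rot: [2.301, 1.823, -0.348]
force: [-0.0, 0.2, 0.1]
opening: 0.0448
gripper_force: 0.0
[0.58078704 0.15063958 0.08708492]
[124.74324495 228.25310683] [128.7567927  220.71442984]
```

View pics/t5.png

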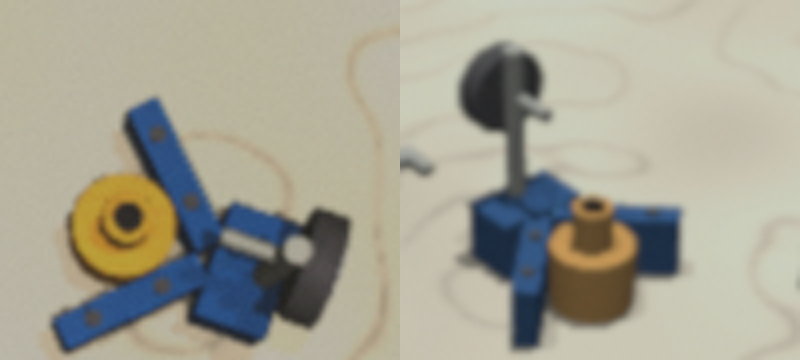

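The hub stands upright between both walls: flange centre (123.5,227), predicted seat (124.7,228). Backing off while still gripped may have pulled it off slightly. I'll press it home with two open fingers, low on the flange, so it self-centres without tipping.

```bash
python3 - <<'E'
from h import *; from station import robot
s=robot.sense()
for d,z in((.07,.09),(.07,.014),(.032,.014)): delta(s,SEAT+d*VY+[0,0,z],Rt(.3))
E
```

```text
[-0.159  -0.0022  0.046 ] [ 0.0006 -0.001  -0.0001]
[-0.1366 -0.0022  0.1186] [ 0.0006 -0.001  -0.0001]
[-0.1729 -0.0022  0.1298] [ 0.0006 -0.001  -0.0001]
```

```bash
python3 jog.py '[[-0.03,-0.0005,0.009,0,0,0],[-0.07,-0.001,0.02,0,0,0],[-0.11,-0.0015,0.032,0,0,0],[-0.14,-0.0015,0.041,0,0,0],[-0.159,-0.0015,0.046,0,0,0],[-0.151,-0.0015,0.072,0,0,0],[-0.143,-0.0015,0.098,0,0,0],[-0.1366,-0.0015,0.1186,0,0,0],[-0.1366,-0.0015,0.1186,0,0,0],[-0.1366,-0.0015,0.1186,0,0,0]]' 0.03
python3 jog.py '[[-0.01,0,0.0031,0,0,0],[-0.02,0,0.0062,0,0,0],[-0.03,0,0.0093,0,0,0],[-0.036,0,0.0111,0,0,0],[-0.036,0,0.0111,0,0,0]]'
python3 jog.py '[[-0.001,0,0.0003,0,0,0],[-0.002,0,0.0006,0,0,0],[-0.002,0,0.0006,0,0,0]]'
python3 jog.py '[[-0.001,0,0.0003,0,0,0],[-0.002,0,0.0006,0,0,0],[-0.002,0,0.0006,0,0,0]]'
```

```text
t: 9.7
ee_pos: [0.5406, -0.0105, 0.0137]
tcp_rot: [2.305, 1.82, -0.348]
force: [0.7, 0.9, 1.5]
opening: 0.0298
gripper_force: 0.0
t: 10.12
ee_pos: [0.5322, -0.0478, 0.014]
tcp_rot: [2.304, 1.819, -0.346]
force: [0.2, -0.1, 0.7]
opening: 0.03
gripper_force: 0.0
t: 10.37
ee_pos: [0.5319, -0.0483, 0.0133]
tcp_rot: [2.303, 1.821, -0.347]
force: [0.3, 0.6, -0.2]
opening: 0.0303
gripper_force: 0.0
t: 10.62
ee_pos: [0.5315, -0.0502, 0.0133]
tcp_rot: [2.303, 1.821, -0.346]
force: [0.5, 1.4, -0.4]
opening: 0.0299
gripper_force: 0.7
```

```bash
python3 jog.py '[[-0.001,0,0.0003,0,0,0],[-0.001,0,0.0003,0,0,0],[-0.001,0,0.0003,0,0,0]]'
python3 jog.py '[[-0.001,0,0.0003,0,0,0],[-0.001,0,0.0003,0,0,0],[-0.001,0,0.0003,0,0,0]]'
python3 jog.py '[[-0.001,0,0.0003,0,0,0],[-0.001,0,0.0003,0,0,0],[-0.001,0,0.0003,0,0,0]]'
```

```text
t: 10.87
ee_pos: [0.5314, -0.0512, 0.0133]
tcp_rot: [2.303, 1.821, -0.346]
force: [3.1, 4.8, -0.3]
opening: 0.0302
gripper_force: 2.3
t: 11.12
ee_pos: [0.5315, -0.0518, 0.0135]
tcp_rot: [2.303, 1.821, -0.344]
force: [5.2, 7.9, -0.9]
opening: 0.0302
gripper_force: 4.6
t: 11.37
ee_pos: [0.5316, -0.0522, 0.0135]
tcp_rot: [2.303, 1.822, -0.342]
force: [6.6, 13.2, -1.1]
opening: 0.0302
gripper_force: 7.2
```

```bash
python3 jog.py '[[0,0.0005,0,0,0,0],[0,0.001,0,0,0,0],[0,0.001,0,0,0,0]]'
python3 jog.py '[[-0.001,0.0002,0.0003,0,0,0],[-0.001,0.0002,0.0003,0,0,0],[-0.001,0.0002,0.0003,0,0,0]]'
python3 jog.py '[[-0.001,0,0.0003,0,0,0],[-0.001,0,0.0003,0,0,0],[-0.001,0,0.0003,0,0,0]]'
```

```text
t: 11.62
ee_pos: [0.532, -0.0527, 0.0134]
tcp_rot: [2.304, 1.822, -0.344]
force: [1.8, 11.8, 1.2]
opening: 0.0303
gripper_force: 7.2
t: 11.87
ee_pos: [0.532, -0.053, 0.0134]
tcp_rot: [2.305, 1.822, -0.343]
force: [3.0, 18.0, 1.6]
opening: 0.0301
gripper_force: 10.7
t: 12.12
ee_pos: [0.5321, -0.0533, 0.0134]
tcp_rot: [2.306, 1.823, -0.34]
force: [4.8, 24.4, 2.2]
opening: 0.0302
gripper_force: 14.0
```

24 N pointing almost exactly along the V axis, with stiff resistance, so both walls bear. I'll retreat straight back, lift clear and check.

```bash
python3 jog.py '[[0.006,0,-0.0019,0,0,0],[0.02,0,-0.0062,0,0,0],[0.045,0,-0.0139,0,0,0],[0.045,0,-0.0139,0,0,0],[0.038,0,-0.04,0,0,0],[0.026,0,-0.08,0,0,0],[0.05,0,-0.12,0,0,0],[0.09,0,-0.14,0,0,0],[0.13,0,-0.15,0,0,0],[0.16,0,-0.16,0,0,0],[0.16,0,-0.16,0,0,0],[0.16,0,-0.16,0,0,0],[0.16,0,-0.16,0,0,0]]'
python3 - <<'E'
from h import *; from station import robot
f=robot.grab_frame("top")
a=cv2.resize(f["image"][155:245,250:350,::-1],None,fx=4,fy=4,interpolation=cv2.INTER_CUBIC)
g=robot.grab_frame("scene");b=cv2.resize(g["image"][135:225,190:290,::-1],None,fx=4,fy=4,interpolation=cv2.INTER_CUBIC)
cv2.imwrite("pics/t6.png",np.hstack([a,b])); cv2.imwrite("pics/s6.png",cv2.resize(g["image"][:,:,::-1],(768,576))); print(robot.sense()["ee_pos"])
import pickle
def yc(im):
    h=cv2.cvtColor(im[155:245,250:305],cv2.COLOR_RGB2HSV); m=cv2.inRange(h,(12,150,60),(32,255,255)); c=max(cv2.findContours(m,0,2)[0],key=cv2.contourArea); return cv2.minEnclosingCircle(c)
for im in(pickle.load(open("t5.pkl","rb"))["image"],f["image"]):
    (u,v),r=yc(im);p=px2w(f,u+250,v+155,.04)-SEAT;print(u,v,r,p@VX,p@VY)
E
```

```text
t: 13.2
ee_pos: [0.5772, 0.1383, 0.1187]
tcp_rot: [2.303, 1.821, -0.349]
force: [-0.5, -0.8, -0.1]
opening: 0.0303
gripper_force: 0.0
[0.57724526 0.13765879 0.11903221]
30.360654830932617 56.22950744628906 13.045511245727539 0.0005405546108765347 0.0010805834562947379
30.858489990234375 56.433963775634766 13.23459243774414 0.00048784427479860024 7.075223782728738e-05
```

View pics/t6.png

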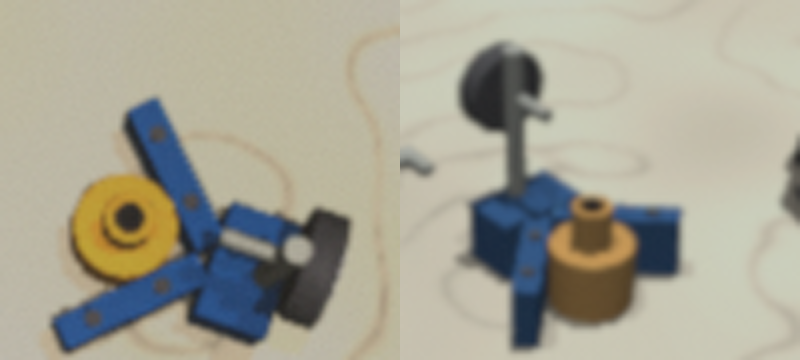

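View pics/s6.png

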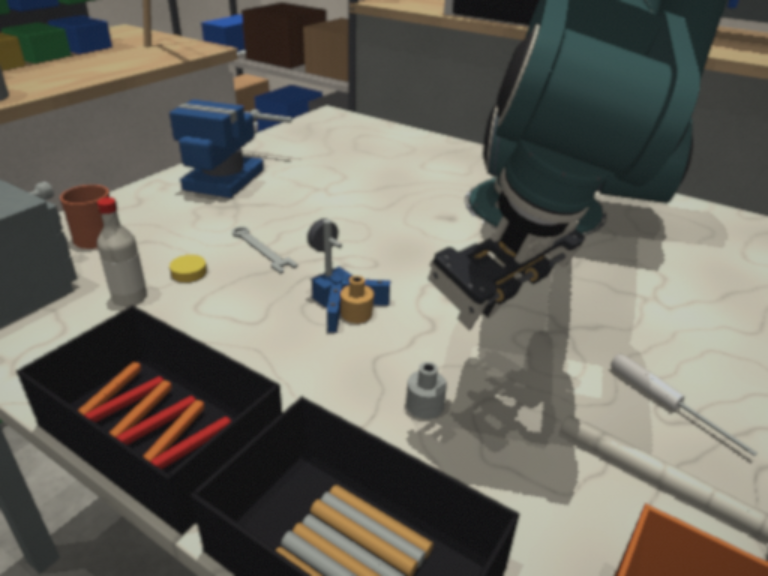

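The hub moved about 1 mm further in, to within 0.5 mm of the estimated seat. It is upright and touching both walls at (355,300), the steel hub is unmoved at (427,390), and the gripper is clear. Handing in.

```bash
python3 -c "
from station import robot
print(robot.hand_in())"
```

```text
the job is handed in; nothing more can be done
None
```

The brass hub is pressed home in the V-locator, upright and within about 0.5 mm of the estimated seat; the gripper has let go and is clear, the steel hub was not touched, and the job was handed in at about 13 s.

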